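Nest the rinse tumblers loosely on their mat

TASK

Put the clean rinse tumblers away on the eye clinic's desk: first stand the white tumbler upright, wholly on the round black mat, then lower the orange tumbler into the white one, and last the green one into the orange. Lower each gently until it only just rests in the taper and let go: never drop it in or press it down, or they wedge tight and the next person cannot pull them apart. Leave everything else on the desk where it is.

Things in the scene. Friction and masses are not known exactly. Their poses are not given: they have to be found in the camera images.
- white_tumbler: white plastic tumbler, open top, straight taper: 100 mm tall, outside diameter 43 mm at the foot, 60 mm at the rim, wall 3 mm, floor 5 mm, about 75 g; starts upright. Origin: centre of its underside; z up through the mouth; round, yaw is of no matter
- orange_tumbler: orange plastic tumbler, open top, straight taper: 100 mm tall, outside diameter 43 mm at the foot, 60 mm at the rim, wall 3 mm, floor 5 mm, about 75 g; starts upright. Origin: centre of its underside; z up through the mouth; round, yaw is of no matter. Resting loosely in another tumbler, its foot and rim stand about 38 mm above those of that one, where the walls touch; a push over 10 N or a 20 mm drop can wedge it
- green_tumbler: green plastic tumbler, open top, straight taper: 100 mm tall, outside diameter 43 mm at the foot, 60 mm at the rim, wall 3 mm, floor 5 mm, about 75 g; starts upright. Origin: centre of its underside; z up through the mouth; round, yaw is of no matter. Nests in the orange one just as the orange one does in the white
- white_tumbler_rim (a point): centre of the white tumbler's mouth, level with the rim, 100 mm above its foot
- orange_tumbler_rim (a point): centre of the orange tumbler's mouth, level with the rim, 100 mm above its foot
- green_tumbler_rim (a point): centre of the green tumbler's mouth, level with the rim, 100 mm above its foot
- mat: round black rubber mat, 84 mm diameter, 4 mm thick, lying fixed on the desk. Origin: centre of its underside, at desk level
- penlight: bystander: silver penlight lying on the desk, 147 mm long along its x, 16 mm thick; origin under its middle
- ruler: bystander: yellow ruler lying flat, 150 x 22 x 4 mm, long along its x; origin under its middle
- occluder: bystander: black eye occluder lying flat, 6 mm thick, a 56 mm disc centred 55 mm along +x from the origin, with a 14 mm wide handle that reaches 120 mm along -x
- drop_bottle: bystander: white dropper bottle with a blue cap, 34 mm diameter, 75 mm tall; origin under its middle
- pen_pot: bystander: black straight-sided pot with three pens, 72 mm diameter, 85 mm tall, pens to 135 mm; origin under its middle
- pad_jar: bystander: amber jar with a white lid, 60 mm diameter, 65 mm tall; origin under its middle
There are look-alikes about, which are no part of the job. Of the things that look like the orange_tumbler, the smallest one is meant.

How it is judged:
On the way, in this order (a step that is already met when the one before it is completed fails the run):
1. the white tumbler stands upright on the mat, let go (horizontal distance between white_tumbler and mat below 0.025 m and height (world z) of white_tumbler between 0.001 and 0.008 m and angle between white_tumbler's own z axis and vertical below 0.1 rad and contact force between the fingers and white_tumbler below 0.3 N), for 0.2 s.
2. the orange tumbler rests loosely in the white one, let go (z of orange_tumbler in the frame of white_tumbler between 0.032 and 0.045 m and horizontal distance between orange_tumbler and white_tumbler below 0.006 m and angle between orange_tumbler's own z axis and vertical below 0.1 rad and contact force between the fingers and orange_tumbler below 0.3 N), for 0.2 s.
3. the green tumbler rests loosely in the orange one, let go (z of green_tumbler in the frame of orange_tumbler between 0.032 and 0.045 m and horizontal distance between green_tumbler and orange_tumbler below 0.006 m and angle between green_tumbler's own z axis and vertical below 0.1 rad and contact force between the fingers and green_tumbler below 0.3 N), for 0.2 s.
At the end, for the whole second after the job is handed in: White tumbler upright (0.1 rad) on the mat, within 25 mm of its centre; orange foot 32 to 45 mm above white foot, green foot as far above orange foot, each within 6 mm sideways of the one below and 0.1 rad of upright; all at rest (horizontal distance between white_tumbler and mat below 0.025 m and height (world z) of white_tumbler between 0.001 and 0.008 m and angle between each of white_tumbler, orange_tumbler, green_tumbler's own z axis and vertical below 0.1 rad and z of orange_tumbler in the frame of white_tumbler between 0.032 and 0.045 m and horizontal distance between orange_tumbler and white_tumbler below 0.006 m and z of green_tumbler in the frame of orange_tumbler between 0.032 and 0.045 m and horizontal distance between green_tumbler and orange_tumbler below 0.006 m and linear speed of each of white_tumbler, orange_tumbler, green_tumbler below 0.02 m/s); the robot touches nothing.
It fails at once if a tumbler is dropped or pressed into the one below (more than 22 N in all between their walls) (contact force between any of orange_tumbler, green_tumbler and white_tumbler above 22 N or contact force between green_tumbler and orange_tumbler above 22 N).
It fails at once if a bystander is moved by more than 30 mm (distance of any of penlight, ruler, occluder, drop_bottle, pen_pot, pad_jar from where it was at the start of the episode above 0.03 m).
It also fails if it takes over 72 s, if anything falls off the work surface, if the arm or the gripper's body presses on something with over 40 N, if the wrist force passes 120 N, or if a joint passes its speed limit or range.

ROBOT

A 6-joint arm with a two-finger parallel gripper is mounted at the origin on the work surface. World frame = base frame: x ahead of the robot, y to its left, z up, the work surface at z = 0. Lengths are in m, angles in rad, forces in N, time in s.
With the tool pointing down it reaches from about 0.25 to 0.775 m from the base axis. Payload 4 kg.
Tool frame: the origin (TCP) lies at the very end of the fingers, on their centre line; the grasp point (between the pads) lies 19 mm behind it; z points along the fingers, y is the line along which they close (so a half turn about z gives the same grasp; the last joint's range is limited). The gripper opens to 94 mm and grips with 3 to 60 N. Pads are 16 mm wide; open, the fingers measure 119 mm over their backs; the gripper's body (75 mm by 177 mm) begins 78 mm behind the grasp point.
Start: joints at [-1.24, 0.087, 1.371, -0, 1.684, -0.103], TCP at [0.231, -0.499, 0.206] pointing down, gripper open.
Joint ranges: [-3.1, 3.1], [-0.76, 2.03], [0.27, 2.55], [-1.08, 4.22], [0.17, 2.65], [-2.57, 2.57]. Speed limits (rad/s): [2.79, 2.79, 3.14, 3.14, 3.14, 3.14].

INTERFACE

Orientations are given as [roll, pitch, yaw] about the fixed x, y, z axes, in that order (R = Rz(yaw) Ry(pitch) Rx(roll)).
In Python, from bench import robot gives the robot as it stands. The module is installed in compiled form; this text tells all that it offers.
- The arm moves only by the tool move_arm, never from a script. Its argument "deltas" is one flat list of numbers, 7 for each row, row after row: the turn, a rotation vector about the tool's x, y, z in rad, then the shift along the tool's x, y, z in cm, then the closure, from -1 (fully open) to 1 (shut). A call has 1 to 8 rows; each row is the pose to reach, as a shift and turn from the pose commanded when the call began, along the tool's axes at that moment; what a row does not reach only later rows make up. A row lasts 1/10 s, in which the tool goes at most 50 mm and 8.59 degrees, less where a joint would pass 70% of its speed; a pose out of reach is approached as far as the arm can. A call with a gripper value outside its range is refused whole. The fingers move at their own pace and stop on an object; the grip force is fixed at half the most. Time passes only in rows, so rows that repeat a pose let the fingers close. It gives the time, the measured TCP pose, the force, the opening and the grip force at its end, in the units of the state.
- robot.get_obs(): the state, without advancing time (a new reading comes with each control period).
- robot.snapshot(name): name is "side" or "top" or "wrist"; returns a dict with "image" (480x640x3 uint8, red, green, blue), "depth" (480x640 float32, m along the optical axis (not along the pixel's ray), 0 where there is no reading), "fov_y" (degrees; the focal length in pixels is half the picture's height over the tangent of half this angle, whatever the lens; pixels are square), "cx", "cy" (the principal point, pixels), "origin" and "orientation" of the camera in the world; the wrist camera has in their place "T_tool_cam" (4x4, takes a point from camera to tool coordinates, whose origin is the TCP and whose axes are the flange's). Camera axes: x right, y up, looking along -z (the intrinsics and any distortion apply to the point x, -y, -z); pixel columns grow to the right and rows downward; lengths in m; the calibration is good to about 2 mm. A picture is of the moment at which its call begins: read the wrist's pose just before it.
- robot.close_job(): hands the job in; it is judged then, once.
The state is a dict: "time": time; "joint_positions": joint angles; "qvel": joint speeds; "joint_torque": joint torques, N m; "tool_pos": TCP position; "ee_rot": TCP orientation; "wrist_force": force on the tool from outside, world axes, zero at the start; "wrist_torque": the same for the moment, N m; "width": finger opening in m; "finger_force": force on a finger pad.
Only numpy, scipy, OpenCV 4.12 (cv2) and the standard library are available. Lean on these libraries where they do the work, as an engineer would, in place of code of your own. Each camera call takes 0.05 s, during which the arm holds its last target. There are 200 camera calls.

## Working session

There is one attempt and no reset: what is moved stays moved. The work goes in short steps, Python scripts to look and compute and a tool call to move; the robot and the scene stay as the last step left them, time stands still between calls to the robot, and variables do not carry over. Pictures are saved under pics/ and viewed, at most 10 in all, crops included, and the job is handed in when it is done.

Besides the shell and the picture viewer there is one more tool, called after "Request:" as name(argument=value, ...) on one line, values as JSON. move_arm: Moves the arm, as the interface text tells. Its arguments: {"type":"object","properties":{"deltas":{"type":"array","items":{"type":"number"}}},"required":["deltas"]}

```bash
mkdir -p pics
cat > h.py <<'E'
import numpy as np, cv2
from bench import robot
from scipy.spatial.transform import Rotation as R
def cam(n):
    o=robot.get_obs(); s=robot.snapshot(n)
    f=240/np.tan(np.radians(s['fov_y'])/2)
    if n=='wrist':
        T=np.eye(4);rot=np.array(o['ee_rot'])
        T[:3,:3]=R.from_euler('xyz',rot).as_matrix() if rot.size==3 else rot; T[:3,3]=o['tool_pos']
        M=T@np.array(s['T_tool_cam'])
    else:
        M=np.eye(4);q=np.array(s['orientation']);M[:3,:3]=R.from_euler('xyz',q).as_matrix() if q.size==3 else q;M[:3,3]=s['origin']
    v,u=np.mgrid[:480,:640]; d=s['depth']
    P=np.stack([(u-s['cx'])/f*d,-(v-s['cy'])/f*d,-d],-1)@M[:3,:3].T+M[:3,3]
    P[d<=0]=np.nan
    return s,P,f,M
def save(n,im): cv2.imwrite('pics/'+n+'.png',im[...,::-1])
E
python3 - <<'E'
from h import *
print(robot.get_obs())
for n in('top','side'):
    s,P,f,M=cam(n);save(n+'0',s['image']);np.savez(n+'0.npz',P=P,im=s['image'])
    print({k:v for k,v in s.items() if k not in('image','depth')},f)
E
```

```text
{'time': 0.0, 'joint_positions': array([-1.24012602e+00,  8.79815761e-02,  1.37223531e+00, -2.07699420e-05,
        1.68361414e+00, -1.03094533e-01]), 'qvel': array([-0.00014414, -0.0007681 , -0.00043752, -0.00120985, -0.00204892,
        0.00040949]), 'joint_torque': array([ 1.28579541e-03, -3.40172517e+01, -3.02425575e+01,  7.18101184e-02,
        3.30039219e-02, -1.55009056e-04]), 'tool_pos': array([ 0.23097196, -0.49854542,  0.20429928]), 'ee_rot': array([-3.13936404e+00, -2.09821586e-04,  4.33762288e-01]), 'wrist_force': array([-0.239335  , -0.17410743, -0.56119921]), 'wrist_torque': array([-0.00182824, -0.0387676 ,  0.01808234]), 'finger_force': 0.0, 'width': 0.09384845924353821}
{'fov_y': 50.46807538261769, 'cx': 318.30192478885925, 'cy': 232.0826747685709, 'origin': array([0.47399494, 0.0269479 , 1.02543478]), 'orientation': array([ 0.10397602,  0.01571726, -1.54098039])} 509.2404876719704
{'fov_y': 47.4983760069013, 'cx': 326.24310183386024, 'cy': 238.16515110869136, 'origin': array([0.44212765, 0.84134788, 0.80492384]), 'orientation': array([ 0.84047438,  0.02241237, -2.99163925])} 545.4624606715888
```

View pics/top0.png

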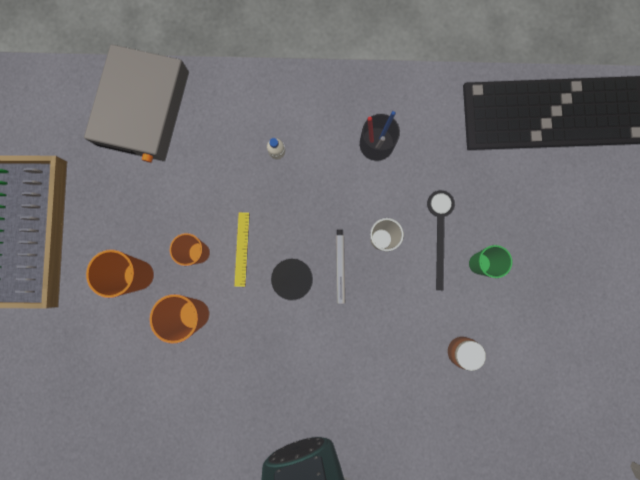

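View pics/side0.png

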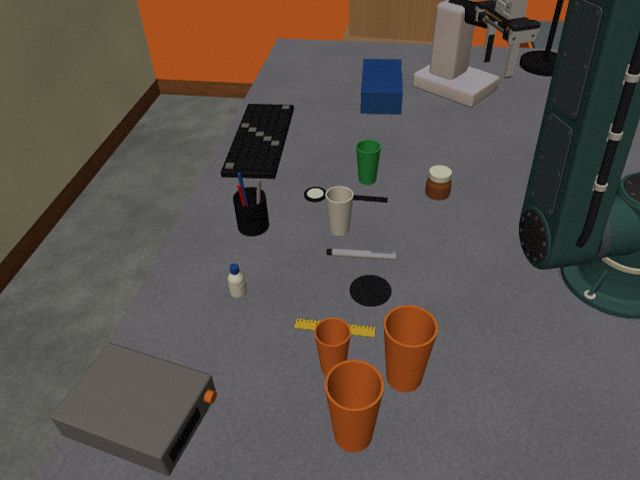

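The top view shows the white tumbler at (387,235), the small orange one at (186,250) with two bigger look-alikes at (110,274) and (174,318), green at (495,262) and the mat at (292,279). The side view agrees with this.

```bash
cat >> h.py <<'E'
def fitc(p,r=None):
    from scipy.optimize import least_squares
    c0=(p.max(0)+p.min(0))/2
    q=least_squares(lambda q:np.hypot(*(p-q[:2]).T)-q[2],[*c0,.028],loss='soft_l1',f_scale=.001)
    return q.x.round(4),len(p)
E
python3 - <<'E'
from h import *
D=np.load('top0.npz');P=D['P']
for n,(u,v,w) in dict(white=(387,235,24),orange=(186,250,24),green=(495,262,24),o2=(110,274,30),o3=(174,318,30),jar=(470,355,25),pot=(380,137,30),bottle=(275,147,15)).items():
    p=P[v-w:v+w,u-w:u+w].reshape(-1,3);p=p[~np.isnan(p[:,0])]
    zt=np.percentile(p[:,2],99.5)
    k=p[p[:,2]>zt-.006][:,:2]
    print(n,round(zt,4),*fitc(k), p[:,2].min().round(4))
im=D['im'].astype(int);m=(im.sum(-1)<90);m[:240]=0;m[320:]=0;m[:,:260]=0;m[:,325:]=0
p=P[m];p=p[~np.isnan(p[:,0])];print('mat',np.median(p,0),(p.max(0)+p.min(0))/2,np.ptp(p,axis=0))
for n,(u,v) in dict(pen1=(340,233),pen2=(340,301),rul=(241,250),occ=(440,203),occ2=(440,288),rul_t=(243,214),rul_b=(240,285)).items(): print(n,P[v,u].round(3))
E
```

```text
white 0.1014 [ 0.5691 -0.0802  0.0282] 164 -0.0068
orange 0.1013 [0.5314 0.2861 0.0283] 186 -0.0066
green 0.1009 [ 0.5257 -0.277   0.0282] 196 -0.007
o2 0.1416 [0.483  0.4053 0.0396] 388 -0.0076
o3 0.1413 [0.4088 0.2891 0.0395] 394 -0.0074
jar 0.0676 [ 0.3528 -0.2427  0.0185] 604 -0.0069
pot 0.1325 [ 0.7649 -0.0677  0.027 ] 59 -0.009
bottle 0.0765 [0.7435 0.1362 0.0062] 65 -0.0067
  return _methods._mean(a, axis=axis, dtype=dtype,
  ret = um.true_divide(
Traceback (most recent call last):
ValueError: zero-size array to reduction operation maximum which has no identity
```

Run:
```python
from h import *
D=np.load('top0.npz');P=D['P'];im=D['im'].astype(int)
print('desk',np.nanmedian(P[330:400,260:420,2]),np.nanmedian(P[200:300,400:430,2]),np.nanmedian(P[200:300,210:230,2]))
s,_,f,M=cam('top')
def ray(u,v,z):
    d=M[:3,:3]@np.array([(u-s['cx'])/f,-(v-s['cy'])/f,-1]);return (M[:3,3]+d*(z-M[2,3])/d[2])[:2].round(4)
m=(im.sum(-1)<130).astype(np.uint8);n,l,st,c=cv2.connectedComponentsWithStats(m)
i=l[279,292];print(st[i],c[i],ray(*c[i],.004), st[i][2]*1.02/f)
for n,(u,v) in dict(pen1=(340,233),pen2=(340,301),occ=(440,203),occ2=(440,288),rul_t=(243,214),rul_b=(240,285)).items(): print(n,ray(u,v,.005))
# white rim by ray on image
print('rim ray',ray(387,235,.1),ray(186,250,.1),ray(495,262,.1))
```

```text
desk -0.0010987622863378732 -0.0010098618026691542 -0.0009650810705305046
[     0      0    640    480 299784] [313.39307635 242.58400382] [0.5585 0.0554] 1.2819090700826288
pen1 [0.5793 0.0024]
pen2 [ 0.4437 -0.001 ]
occ [ 0.6459 -0.1978]
occ2 [ 0.4752 -0.1986]
rul_t [0.6125 0.1999]
rul_b [0.4693 0.1994]
rim ray [ 0.5683 -0.081 ] [0.5304 0.2852] [ 0.5248 -0.2764]
```

Run:
```python
from h import *
s,_,f,M=cam('top');im=s['image'].astype(int).sum(-1)
def ray(u,v,z):
    d=M[:3,:3]@np.array([(u-s['cx'])/f,-(v-s['cy'])/f,-1]);return (M[:3,3]+d*(z-M[2,3])/d[2])[:2].round(4)
w=im[250:310,262:322];t=(w[0,0]+w[30,30])/2;print(w[0,0],w[30,30])
n,l,st,c=cv2.connectedComponentsWithStats((w<t).astype(np.uint8));i=l[29,30]
print(st[i],c[i]+[262,250],ray(*(c[i]+[262,250]),.004),st[i][2]*M[2,3]/f)
```

```text
380 157
[   9    9   42   41 1356] [291.42330383 278.87389381] [0.4845 0.0971] 0.08457352063799763
```

Request:
move_arm(deltas=[0, 0, 0.15, 5, -2.4, 0, -1, 0, 0, 0.29, 10, -4.8, 0, -1, 0, 0, 0.434, 14, -7.2, 0, -1, 0, 0, 0.434, 18, -9.5, 0, -1, 0, 0, 0.434, 22, -11.5, 0, -1, 0, 0, 0.434, 26, -13.5, 0, -1, 0, 0, 0.434, 30, -15.5, 0, -1, 0, 0, 0.434, 32, -16, 0, -1])

```text
time: 1.0
tool_pos: [0.4559, -0.2159, 0.2055]
ee_rot: [-3.141, -0.001, 0.004]
wrist_force: [0.6, -0.7, -0.2]
width: 0.0941
finger_force: 0.0
```

Request:
move_arm(deltas=[0, 0, -0.004, 3, -3.6, 0, -1, 0, 0, -0.004, 6, -7.2, 0, -1, 0, 0, -0.004, 9, -10.8, 0, -1, 0, 0, -0.004, 11.3, -13.6, 0, -1, 0, 0, -0.004, 11.3, -13.6, 0, -1, 0, 0, -0.004, 11.3, -13.6, 0, -1])

```text
time: 1.6
tool_pos: [0.5672, -0.083, 0.2049]
ee_rot: [3.141, 0.001, 0.005]
wrist_force: [-0.9, -1.4, -0.8]
width: 0.0942
finger_force: 0.0
```

```bash
cat >> h.py <<'E'
def near(c,zlo=.09,zhi=.112,r=.05,n='wrist',name=None):
    s,P,f,M=cam(n)
    if name: save(name,s['image'])
    q=P.reshape(-1,3);q=q[~np.isnan(q[:,0])]
    q=q[(np.hypot(*(q[:,:2]-c).T)<r)&(q[:,2]>zlo)&(q[:,2]<zhi)]
    zt=np.percentile(q[:,2],98); k=q[q[:,2]>zt-.004]
    print(zt.round(4),fitc(k[:,:2]),np.ptp(k,axis=0).round(4))
    return s,P
E
python3 - <<'E'
from h import *
o=robot.get_obs();print(o['tool_pos'],o['ee_rot'])
s,P=near((.569,-.08),name='w1');print(s['T_tool_cam'])
E
```

```text
[ 0.56721106 -0.08296819  0.20485282] [3.14116923e+00 1.48125290e-03 5.42820179e-03]
0.1012 (array([ 0.5701, -0.0804,  0.0282]), 892) [0.0592 0.0596 0.0046]
[[-5.38999038e-04  9.63208872e-01  2.68753378e-01  7.79855252e-02]
 [ 9.99999748e-01  6.43502223e-04 -3.00752124e-04 -1.38939969e-04]
 [-4.62630510e-04  2.68753148e-01 -9.63208976e-01 -1.79345738e-01]
 [ 0.00000000e+00  0.00000000e+00  0.00000000e+00  1.00000000e+00]]
```

View pics/w1.png

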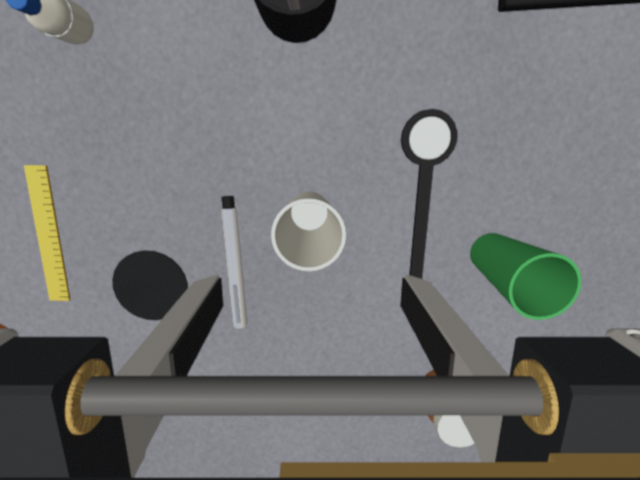

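The wrist view shows the white rim centred at (309,235), between the fingers. Its position agrees with the top camera to about 1 mm. Now I'll descend and grip it.

Request:
move_arm(deltas=[0, 0, 0.005, 0.3, -0.3, 4, -1, 0, 0, 0.005, 0.3, -0.3, 8, -1, 0, 0, 0.005, 0.3, -0.3, 11.5, -1, 0, 0, 0.005, 0.3, -0.3, 13.6, -1, 0, 0, 0.005, 0.3, -0.3, 13.6, -1, 0, 0, 0.005, 0.3, -0.3, 13.6, 0.3, 0, 0, 0.005, 0.3, -0.3, 13.6, 0.5, 0, 0, 0.005, 0.3, -0.3, 13.6, 0.5])

```text
time: 2.45
tool_pos: [0.5716, -0.0811, 0.0719]
ee_rot: [3.14, -0.004, -0.002]
wrist_force: [0.0, 0.1, 0.1]
width: 0.0731
finger_force: 0.0
```

Request:
move_arm(deltas=[0, 0, 0, 0, 0, 0, 1, 0, 0, 0, 0, 0, 0, 1, 0, 0, 0, 0, 0, 0, 1, 0, 0, 0, 0, 0, 0, 1])

```text
time: 2.85
tool_pos: [0.571, -0.0805, 0.0706]
ee_rot: [3.141, -0.002, -0.001]
wrist_force: [-0.2, 1.0, 4.2]
width: 0.0588
finger_force: 30.0
```

Request:
move_arm(deltas=[0, 0, 0, 0, 0, -3, 1, 0, 0, 0, 0, 0, -6, 1, 0, 0, 0, -2, -4, -6, 1, 0, 0, 0, -4, -8, -6, 1, 0, 0, 0, -6, -12, -6, 1, 0, 0, 0, -8, -15.5, -6, 1, 0, 0, 0, -8.6, -17.8, -6, 1, 0, 0, 0, -8.6, -17.8, -6, 1])

```text
time: 3.65
tool_pos: [0.4829, 0.1003, 0.1288]
ee_rot: [-3.141, 0.001, 0.003]
wrist_force: [-0.8, -1.0, -0.9]
width: 0.0586
finger_force: 30.0
```

Request:
move_arm(deltas=[0, 0, 0, 0, 0, 0, 1, 0, 0, 0, 0, 0, 0, 1])

```text
time: 3.85
tool_pos: [0.4847, 0.0968, 0.1291]
ee_rot: [3.141, 0.001, -0.002]
wrist_force: [0.3, -1.1, -1.2]
width: 0.0588
finger_force: 30.0
```

Request:
move_arm(deltas=[0, 0, 0, 0, 0, 2, 1, 0, 0, 0, 0, 0, 3.5, 1, 0, 0, 0, 0, 0, 4.5, 1, 0, 0, 0, 0, 0, 5, 1, 0, 0, 0, 0, 0, 5.2, 1, 0, 0, 0, 0, 0, 5.3, 1, 0, 0, 0, 0, 0, 5.3, 1, 0, 0, 0, 0, 0, 5.3, 1])

```text
time: 4.65
tool_pos: [0.485, 0.0978, 0.0772]
ee_rot: [3.142, -0.001, -0.001]
wrist_force: [0.5, -0.1, -0.8]
width: 0.0587
finger_force: 30.0
```

Request:
move_arm(deltas=[0, 0, 0, 0, 0, 0.1, 1, 0, 0, 0, 0, 0, 0.2, 1, 0, 0, 0, 0, 0, 0.3, 1, 0, 0, 0, 0, 0, 0.3, 1, 0, 0, 0, 0, 0, 0.3, 1])

```text
time: 5.15
tool_pos: [0.4851, 0.0978, 0.0746]
ee_rot: [-3.141, -0.002, -0.001]
wrist_force: [-1.8, -0.1, 4.9]
width: 0.059
finger_force: 30.0
```

The foot is on the mat, with the tool at 0.0746 as predicted and 5 N upward. I'll release and lift.

Request:
move_arm(deltas=[0, 0, 0, 0, 0, 0, -1, 0, 0, 0, 0, 0, 0, -1, 0, 0, 0, 0, 0, 0, -1, 0, 0, 0, 0, 0, 0, -1, 0, 0, 0, 0, 0, -4, -1, 0, 0, 0, 0, 0, -8, -1, 0, 0, 0, 0, 0, -12.5, -1, 0, 0, 0, 0, 0, -12.5, -1])

```text
time: 5.95
tool_pos: [0.4882, 0.098, 0.206]
ee_rot: [-3.14, -0.014, -0.001]
wrist_force: [0.6, 0.5, 0.9]
width: 0.0939
finger_force: 0.0
```

Request:
move_arm(deltas=[0, 0, 0, 0, 0, 0, -1, 0, 0, 0, 1, -4, 0, -1, 0, 0, 0, 2, -8, 0, -1, 0, 0, 0, 3, -12, 0, -1, 0, 0, 0, 4, -16, 0, -1, 0, 0, 0, 4.6, -18.8, 0, -1, 0, 0, 0, 4.6, -18.8, 0, -1, 0, 0, 0, 4.6, -18.8, 0, -1])

```text
time: 6.75
tool_pos: [0.5297, 0.2854, 0.1957]
ee_rot: [3.139, 0.004, -0.0]
wrist_force: [0.6, -0.5, -0.3]
width: 0.0943
finger_force: 0.0
```

Run:
```python
from h import *
o=robot.get_obs();print(o['tool_pos'],o['ee_rot'])
near((.531,.286),name='w2')
near((.485,.098),n='top',name='t2')
```

```text
[0.52971705 0.28537365 0.19572648] [ 3.13900172e+00  4.25980055e-03 -2.06779241e-04]
0.1012 (array([0.5324, 0.2866, 0.0282]), 954) [0.0593 0.0586 0.0048]
0.1058 (array([0.4831, 0.0977, 0.0283]), 122) [0.058  0.0583 0.0046]
```

View pics/t2.png

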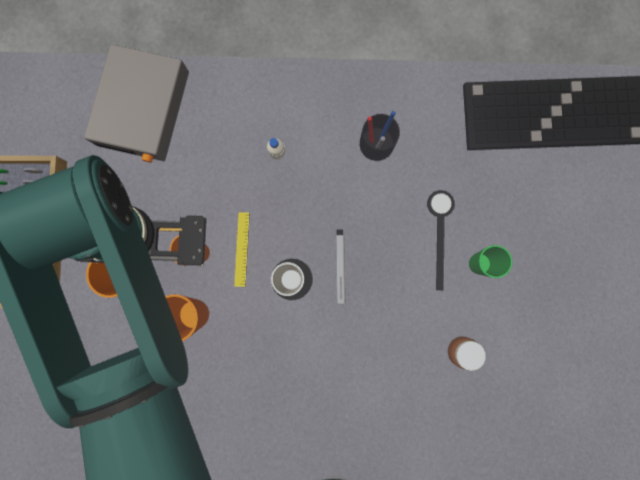

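White stands on the mat at (287,279). Next is the orange tumbler.

Request:
move_arm(deltas=[0, 0, 0, 0.2, -0.1, 0, -1, 0, 0, 0, 0.2, -0.1, 4, -1, 0, 0, 0, 0.2, -0.1, 8, -1, 0, 0, 0, 0.2, -0.1, 11.5, -1, 0, 0, 0, 0.2, -0.1, 12.6, -1, 0, 0, 0, 0.2, -0.1, 12.6, -1, 0, 0, 0, 0.2, -0.1, 12.6, -1])

```text
time: 7.55
tool_pos: [0.534, 0.2867, 0.0746]
ee_rot: [-3.14, -0.003, -0.002]
wrist_force: [-0.5, 0.7, 1.3]
width: 0.0942
finger_force: 0.0
```

Request:
move_arm(deltas=[0, 0, 0, 0, 0, 0, 1, 0, 0, 0, 0, 0, 0, 1, 0, 0, 0, 0, 0, 0, 1, 0, 0, 0, 0, 0, 0, 1, 0, 0, 0, 0, 0, 0, 1, 0, 0, 0, 0, 0, 0, 1, 0, 0, 0, 0, 0, 0, 1])

```text
time: 8.25
tool_pos: [0.5329, 0.2867, 0.0728]
ee_rot: [3.142, -0.001, -0.001]
wrist_force: [-1.6, -0.4, 2.3]
width: 0.0585
finger_force: 30.0
```

Request:
move_arm(deltas=[0, 0, 0, 0, 0, -4, 1, 0, 0, 0, 0, 0, -8, 1, 0, 0, 0, 0, 0, -12, 1, 0, 0, 0, 0, 0, -14, 1, 0, 0, 0, 0, 0, -14, 1])

```text
time: 8.75
tool_pos: [0.5344, 0.2875, 0.2167]
ee_rot: [-3.138, -0.007, -0.001]
wrist_force: [0.4, 0.2, -0.4]
width: 0.0587
finger_force: 30.0
```

Request:
move_arm(deltas=[0, 0, 0, -1, 4, 0, 1, 0, 0, 0, -2, 8, 0, 1, 0, 0, 0, -3, 12, 0, 1, 0, 0, 0, -4, 15.5, 0, 1, 0, 0, 0, -4.6, 18, 0, 1, 0, 0, 0, -4.8, 18.9, 0, 1, 0, 0, 0, -4.8, 18.9, 0, 1, 0, 0, 0, -4.8, 18.9, 0, 1])

```text
time: 9.55
tool_pos: [0.4844, 0.0985, 0.2114]
ee_rot: [-3.141, 0.001, -0.001]
wrist_force: [-0.1, 0.9, -1.0]
width: 0.0583
finger_force: 30.0
```

Request:
move_arm(deltas=[0, 0, 0, 0, 0, 0, 1, 0, 0, 0, 0, 0, 0, 1])

```text
time: 9.75
tool_pos: [0.4847, 0.0987, 0.2121]
ee_rot: [-3.141, 0.0, 0.0]
wrist_force: [-0.7, -0.2, -0.2]
width: 0.0587
finger_force: 30.0
```

Run:
```python
from h import *
o=robot.get_obs();print(o['tool_pos'],o['ee_rot'])
s,P=near((.484,.098),zlo=.095,zhi=.112,name='w3')
s,P=near((.484,.098),zlo=.22,zhi=.28)
q=P.reshape(-1,3)
```

```text
[0.48467597 0.09872082 0.21213057] [-3.14145070e+00  4.75576486e-04  4.35023607e-04]
0.1053 (array([0.4837, 0.098 , 0.0283]), 499) [0.0395 0.0593 0.0051]
0.2785 (array([0.5735, 0.0987, 0.0877]), 861) [0.0159 0.0833 0.0055]
```

View pics/w3.png

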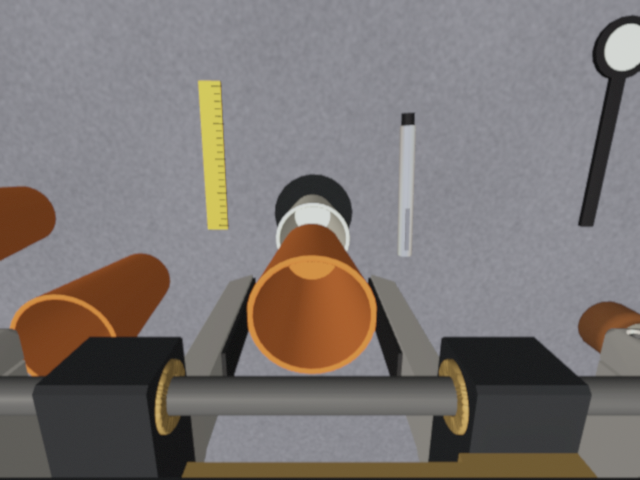

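The orange cup hangs centred above the white rim, seen at (312,232), with an offset under 1 mm. I'll lower it in two stages.

Request:
move_arm(deltas=[0, 0, 0, -0.05, 0.07, 2, 1, 0, 0, 0, -0.05, 0.07, 4, 1, 0, 0, 0, -0.05, 0.07, 5.5, 1, 0, 0, 0, -0.05, 0.07, 7, 1, 0, 0, 0, -0.05, 0.07, 8, 1, 0, 0, 0, -0.05, 0.07, 8.7, 1, 0, 0, 0, -0.05, 0.07, 8.7, 1, 0, 0, 0, -0.05, 0.07, 8.7, 1])

```text
time: 10.65
tool_pos: [0.4844, 0.097, 0.126]
ee_rot: [3.142, -0.001, -0.001]
wrist_force: [0.2, -0.0, 0.2]
width: 0.0586
finger_force: 30.0
```

Request:
move_arm(deltas=[0, 0, 0, 0, 0, 0.1, 1, 0, 0, 0, 0, 0, 0.2, 1, 0, 0, 0, 0, 0, 0.3, 1, 0, 0, 0, 0, 0, 0.4, 1, 0, 0, 0, 0, 0, 0.5, 1, 0, 0, 0, 0, 0, 0.5, 1, 0, 0, 0, 0, 0, 0.5, 1])

```text
time: 11.35
tool_pos: [0.484, 0.097, 0.1204]
ee_rot: [3.142, 0.0, -0.001]
wrist_force: [-0.5, 0.5, -1.0]
width: 0.0587
finger_force: 30.0
```

Request:
move_arm(deltas=[0, 0, 0, 0, -0.08, 0.05, 1, 0, 0, 0, 0, -0.08, 0.1, 1, 0, 0, 0, 0, -0.08, 0.15, 1, 0, 0, 0, 0, -0.08, 0.2, 1, 0, 0, 0, 0, -0.08, 0.25, 1, 0, 0, 0, 0, -0.08, 0.3, 1, 0, 0, 0, 0, -0.08, 0.3, 1])

```text
time: 12.05
tool_pos: [0.484, 0.0978, 0.1174]
ee_rot: [3.142, 0.0, -0.001]
wrist_force: [-0.0, 0.1, -1.0]
width: 0.0586
finger_force: 30.0
```

Request:
move_arm(deltas=[0, 0, 0, 0, 0, 0.05, 1, 0, 0, 0, 0, 0, 0.1, 1, 0, 0, 0, 0, 0, 0.1, 1])

```text
time: 12.35
tool_pos: [0.484, 0.0978, 0.1164]
ee_rot: [3.142, 0.0, -0.001]
wrist_force: [0.7, -0.8, -0.9]
width: 0.0581
finger_force: 30.0
```

Request:
move_arm(deltas=[0, 0, 0, 0, 0, 0.04, 1, 0, 0, 0, 0, 0, 0.08, 1, 0, 0, 0, 0, 0, 0.08, 1])

```text
time: 12.65
tool_pos: [0.484, 0.0978, 0.1156]
ee_rot: [3.142, 0.0, -0.001]
wrist_force: [-0.0, -0.4, -0.9]
width: 0.0587
finger_force: 30.0
```

Request:
move_arm(deltas=[0, 0, 0, 0, 0, 0.04, 1, 0, 0, 0, 0, 0, 0.04, 1])

```text
time: 12.85
tool_pos: [0.484, 0.0978, 0.1152]
ee_rot: [-3.142, -0.0, -0.001]
wrist_force: [0.9, 0.4, -0.7]
width: 0.0585
finger_force: 30.0
```

Request:
move_arm(deltas=[0, 0, 0, 0, 0, 0.04, 1, 0, 0, 0, 0, 0, 0.04, 1])

```text
time: 13.05
tool_pos: [0.484, 0.0978, 0.1149]
ee_rot: [-3.142, -0.0, -0.001]
wrist_force: [0.1, 0.9, -1.3]
width: 0.0584
finger_force: 30.0
```

Request:
move_arm(deltas=[0, 0, 0, 0, 0, 0.03, 1, 0, 0, 0, 0, 0, 0.03, 1])

```text
time: 13.25
tool_pos: [0.484, 0.0978, 0.1146]
ee_rot: [3.142, -0.0, -0.001]
wrist_force: [-0.4, 0.4, -0.2]
width: 0.0582
finger_force: 30.0
```

Request:
move_arm(deltas=[0, 0, 0, 0, 0, 0.03, 1, 0, 0, 0, 0, 0, 0.03, 1])

```text
time: 13.45
tool_pos: [0.4841, 0.0978, 0.1144]
ee_rot: [-3.142, -0.0, -0.001]
wrist_force: [0.0, 0.0, 0.1]
width: 0.0585
finger_force: 30.0
```

The force has risen from about -1 to 0 N, so the cup is just touching. I'll release, lift and go to green.

Request:
move_arm(deltas=[0, 0, 0, 0, 0, 0, -1, 0, 0, 0, 0, 0, 0, -1, 0, 0, 0, 0, 0, 0, -1, 0, 0, 0, 0, 0, 0, -1, 0, 0, 0, 0, 0, -3, -1, 0, 0, 0, 0, 0, -6, -1, 0, 0, 0, 0, 0, -9, -1, 0, 0, 0, 0, 0, -9, -1])

```text
time: 14.25
tool_pos: [0.4866, 0.098, 0.2095]
ee_rot: [-3.141, -0.01, -0.001]
wrist_force: [0.9, -0.4, -0.3]
width: 0.0942
finger_force: 0.0
```

Run:
```python
from h import *
o=robot.get_obs();print(o['tool_pos'],o['ee_rot'])
near((.484,.098),zlo=.13,zhi=.155,r=.04,name='w4')
near((.484,.098),zlo=.095,zhi=.112,r=.04)
```

```text
[0.48656874 0.0979949  0.20948161] [-3.14087505e+00 -9.84577113e-03 -1.23543246e-03]
0.1428 (array([0.4837, 0.0979, 0.0281]), 1172) [0.0598 0.0591 0.0048]
0.1116 (array([0.4846, 0.0979, 0.0251]), 227) [0.0523 0.0491 0.0044]
```

View pics/w4.png

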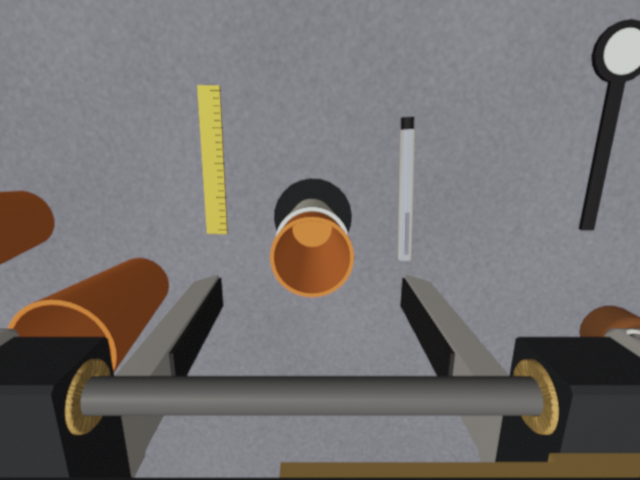

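Orange is nested and upright at (312,257), with its rim at 0.143 m as expected. On to green.

Request:
move_arm(deltas=[0, 0, 0, 0.5, 4, 0, -1, 0, 0, 0, 1, 8.5, 0, -1, 0, 0, 0, 1.5, 13, 0, -1, 0, 0, 0, 2, 17.5, 0, -1, 0, 0, 0, 2.5, 22, 0, -1, 0, 0, 0, 3, 26.5, 0, -1, 0, 0, 0, 3.5, 31, 0, -1, 0, 0, 0, 4, 34, 0, -1])

```text
time: 15.15
tool_pos: [0.5223, -0.2448, 0.2014]
ee_rot: [-3.14, 0.004, -0.004]
wrist_force: [0.2, 0.9, -0.4]
width: 0.0937
finger_force: 0.0
```

Request:
move_arm(deltas=[0, 0, 0, 0.2, 3.5, 0, -1, 0, 0, 0, 0.2, 3.5, 0, -1, 0, 0, 0, 0.2, 3.5, 0, -1, 0, 0, 0, 0.2, 3.5, 0, -1])

```text
time: 15.55
tool_pos: [0.5252, -0.276, 0.2031]
ee_rot: [-3.14, 0.002, -0.0]
wrist_force: [0.3, -0.1, 0.5]
width: 0.094
finger_force: 0.0
```

Run:
```python
from h import *
o=robot.get_obs();print(o['tool_pos'],o['ee_rot'])
near((.526,-.277))
```

```text
[ 0.52517946 -0.2759946   0.20310109] [-3.13992616e+00  1.71958006e-03 -3.24383276e-04]
0.1012 (array([ 0.5265, -0.2777,  0.0282]), 913) [0.0597 0.0592 0.005 ]
```

Request:
move_arm(deltas=[0, 0, 0, 0.1, 0.15, 0, -1, 0, 0, 0, 0.1, 0.15, 4, -1, 0, 0, 0, 0.1, 0.15, 8, -1, 0, 0, 0, 0.1, 0.15, 11.5, -1, 0, 0, 0, 0.1, 0.15, 13.2, -1, 0, 0, 0, 0.1, 0.15, 13.2, -1, 0, 0, 0, 0.1, 0.15, 13.2, -1])

```text
time: 16.3
tool_pos: [0.527, -0.2784, 0.073]
ee_rot: [3.141, -0.001, -0.0]
wrist_force: [-0.1, -0.6, -0.5]
width: 0.0937
finger_force: 0.0
```

Request:
move_arm(deltas=[0, 0, 0, 0, 0, 0, 1, 0, 0, 0, 0, 0, 0, 1, 0, 0, 0, 0, 0, 0, 1, 0, 0, 0, 0, 0, 0, 1, 0, 0, 0, 0, 0, 0, 1, 0, 0, 0, 0, 0, 0, 1, 0, 0, 0, 0, 0, 0, 1])

```text
time: 17.0
tool_pos: [0.5268, -0.2789, 0.0727]
ee_rot: [3.141, -0.001, -0.001]
wrist_force: [-0.4, 1.0, 2.1]
width: 0.0587
finger_force: 30.0
```

Request:
move_arm(deltas=[0, 0, 0, 0, 0, -4, 1, 0, 0, 0, 0, 0, -8, 1, 0, 0, 0, 0, 0, -12, 1, 0, 0, 0, 0, 0, -16, 1, 0, 0, 0, 0, 0, -18, 1, 0, 0, 0, 0, 0, -18, 1])

```text
time: 17.6
tool_pos: [0.5279, -0.2796, 0.2566]
ee_rot: [3.137, -0.007, -0.001]
wrist_force: [0.2, -0.7, -0.8]
width: 0.059
finger_force: 30.0
```

Request:
move_arm(deltas=[0, 0, 0, -0.5, -4, 0, 1, 0, 0, 0, -1, -8.5, 0, 1, 0, 0, 0, -1.5, -13, 0, 1, 0, 0, 0, -2, -17.5, 0, 1, 0, 0, 0, -2.5, -22, 0, 1, 0, 0, 0, -3, -26, 0, 1, 0, 0, 0, -3.5, -29.5, 0, 1, 0, 0, 0, -4, -32, 0, 1])

```text
time: 18.4
tool_pos: [0.4855, 0.0435, 0.2495]
ee_rot: [-3.141, 0.004, 0.001]
wrist_force: [-0.2, 0.6, -0.9]
width: 0.0587
finger_force: 30.0
```

Request:
move_arm(deltas=[0, 0, 0, -0.2, -2.7, 0, 1, 0, 0, 0, -0.3, -4.7, 0, 1, 0, 0, 0, -0.3, -5.6, 0, 1, 0, 0, 0, -0.3, -5.6, 0, 1, 0, 0, 0, -0.3, -5.6, 0, 1, 0, 0, 0, -0.3, -5.6, 0, 1])

```text
time: 19.0
tool_pos: [0.4841, 0.0963, 0.2518]
ee_rot: [3.141, 0.001, -0.003]
wrist_force: [-0.3, 0.0, -0.4]
width: 0.0581
finger_force: 30.0
```

Request:
move_arm(deltas=[0, 0, 0, 0, -0.15, 1, 1, 0, 0, 0, 0, -0.15, 3, 1, 0, 0, 0, 0, -0.15, 5, 1, 0, 0, 0, 0, -0.15, 6.5, 1, 0, 0, 0, 0, -0.15, 7.7, 1, 0, 0, 0, 0, -0.15, 8.7, 1, 0, 0, 0, 0, -0.15, 8.7, 1, 0, 0, 0, 0, -0.15, 8.7, 1])

```text
time: 19.8
tool_pos: [0.4843, 0.0987, 0.1656]
ee_rot: [3.141, -0.001, -0.001]
wrist_force: [-0.0, -0.0, -0.6]
width: 0.0585
finger_force: 30.0
```

Request:
move_arm(deltas=[0, 0, 0, 0, 0.08, 0.2, 1, 0, 0, 0, 0, 0.08, 0.4, 1, 0, 0, 0, 0, 0.08, 0.6, 1, 0, 0, 0, 0, 0.08, 0.75, 1, 0, 0, 0, 0, 0.08, 0.9, 1, 0, 0, 0, 0, 0.08, 0.9, 1, 0, 0, 0, 0, 0.08, 0.9, 1])

```text
time: 20.5
tool_pos: [0.4841, 0.0978, 0.1563]
ee_rot: [3.141, -0.0, -0.001]
wrist_force: [0.7, -1.1, 0.7]
width: 0.0585
finger_force: 30.0
```

Request:
move_arm(deltas=[0, 0, 0, 0, 0, 0.05, 1, 0, 0, 0, 0, 0, 0.1, 1, 0, 0, 0, 0, 0, 0.15, 1, 0, 0, 0, 0, 0, 0.15, 1])

```text
time: 20.9
tool_pos: [0.4843, 0.0977, 0.1553]
ee_rot: [3.141, -0.001, -0.001]
wrist_force: [-0.1, -1.8, 3.3]
width: 0.0584
finger_force: 30.0
```

Contact came about 3 mm early with some sideways force (-y), so the cup sits slightly too far to +y. I'll ease up, shift it and lower again.

Request:
move_arm(deltas=[0, 0, 0, 0, 0, -0.15, 1, 0, 0, 0, 0, 0.08, -0.15, 1, 0, 0, 0, 0, 0.08, -0.1, 1, 0, 0, 0, 0, 0.08, -0.05, 1, 0, 0, 0, 0, 0.08, 0, 1, 0, 0, 0, 0, 0.08, 0, 1])

```text
time: 21.5
tool_pos: [0.4838, 0.0974, 0.1545]
ee_rot: [-3.141, 0.001, -0.001]
wrist_force: [0.1, 0.1, -0.7]
width: 0.0586
finger_force: 30.0
```

Request:
move_arm(deltas=[0, 0, 0, 0, 0, 0.04, 1, 0, 0, 0, 0, 0, 0.08, 1, 0, 0, 0, 0, 0, 0.08, 1])

```text
time: 21.8
tool_pos: [0.484, 0.0972, 0.1539]
ee_rot: [3.142, 0.0, -0.001]
wrist_force: [0.3, 0.3, -0.4]
width: 0.0589
finger_force: 30.0
```

Now it's lower without contact, so the correction was right.

Request:
move_arm(deltas=[0, 0, 0, 0, 0, 0.03, 1, 0, 0, 0, 0, 0, 0.05, 1, 0, 0, 0, 0, 0, 0.05, 1])

```text
time: 22.1
tool_pos: [0.484, 0.0972, 0.1535]
ee_rot: [3.142, -0.0, -0.001]
wrist_force: [1.5, 0.7, -0.2]
width: 0.0584
finger_force: 30.0
```

Request:
move_arm(deltas=[0, 0, 0, 0, 0, 0.03, 1, 0, 0, 0, 0, 0, 0.04, 1, 0, 0, 0, 0, 0, 0.04, 1])

```text
time: 22.4
tool_pos: [0.484, 0.0972, 0.153]
ee_rot: [3.141, -0.0, -0.001]
wrist_force: [0.8, -0.0, -1.1]
width: 0.0588
finger_force: 30.0
```

Request:
move_arm(deltas=[0, 0, 0, 0, 0, 0.04, 1, 0, 0, 0, 0, 0, 0.04, 1])

```text
time: 22.6
tool_pos: [0.4841, 0.0972, 0.1528]
ee_rot: [3.142, -0.0, -0.001]
wrist_force: [-0.1, 0.1, 1.5]
width: 0.0584
finger_force: 30.0
```

Request:
move_arm(deltas=[0, 0, 0, 0, 0, 0.03, 1, 0, 0, 0, 0, 0, 0.03, 1])

```text
time: 22.8
tool_pos: [0.4842, 0.0972, 0.1527]
ee_rot: [3.142, -0.001, -0.001]
wrist_force: [1.0, 0.5, 2.6]
width: 0.0585
finger_force: 30.0
```

It's just resting, with the tool at 0.1527 against about 0.1524 expected. I'll release.

Request:
move_arm(deltas=[0, 0, 0, 0, 0, 0, -1, 0, 0, 0, 0, 0, 0, -1, 0, 0, 0, 0, 0, 0, -1, 0, 0, 0, 0, 0, 0, -1, 0, 0, 0, 0, 0, -3, -1, 0, 0, 0, 0, 0, -6, -1, 0, 0, 0, 0, 0, -9, -1, 0, 0, 0, 0, 0, -9, -1])

```text
time: 23.6
tool_pos: [0.4862, 0.0974, 0.2475]
ee_rot: [-3.141, -0.01, -0.001]
wrist_force: [-0.3, 0.5, 0.5]
width: 0.0942
finger_force: 0.0
```

Run:
```python
from h import *
near((.484,.098),zlo=.17,zhi=.195,r=.04,name='w5')
s=robot.snapshot('side');save('s5',s['image'])
```

```text
0.1812 (array([0.4839, 0.0986, 0.0281]), 1182) [0.0597 0.059  0.0045]
```

View pics/s5.png

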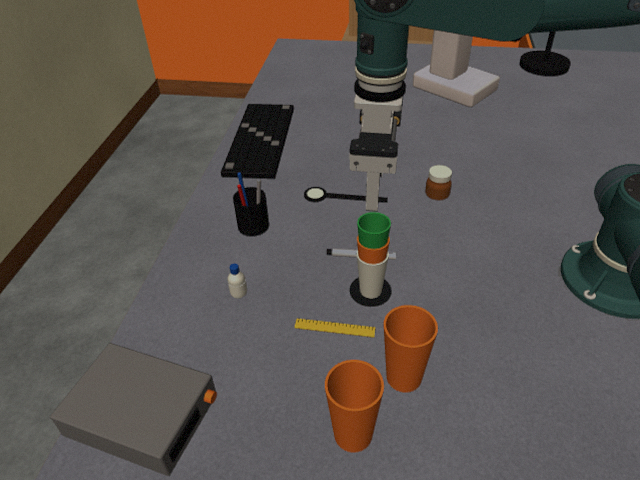

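The stack stands straight on the mat at (373,260). The green rim is 38 mm above the orange one, the gripper is clear and the bystanders haven't moved. I'm handing it in.

```bash
python3 -c "
from bench import robot
print(robot.close_job())"
```

```text
the job is handed in; nothing more can be done
None
```

The job is handed in, with no verdict returned: white stands on the mat, orange rests loosely in white and green in orange, each rim about 38 mm above the one below, and the last side view shows nothing else on the desk moved.

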